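Open the nut carton's spout and pour the nuts

ROBOT

A 6-joint arm with a two-finger parallel gripper is mounted at the origin on the work surface. World frame = base frame: x ahead of the robot, y to its left, z up, the work surface at z = 0. Lengths are in mm, angles in degrees, forces in N, time in s.
With the tool pointing down it reaches from about 400 to 925 mm from the base axis. Payload 3.4 kg.
Tool frame: the origin (TCP) lies at the very end of the fingers, on their centre line; the grasp point (between the pads) lies 19 mm behind it; z points along the fingers, y is the line along which they close (so a half turn about z gives the same grasp; the last joint's range is limited). The gripper opens to 85 mm and grips with 20 to 120 N. Pads are 22 mm wide; open, the fingers measure 114 mm over their backs; the gripper's body (76 mm by 85 mm) begins 54 mm behind the grasp point. The pads swing forward as they close: fully open they stand 13 mm farther back than shut.
Start: joints at [-70.789, 17.578, 86.31, -0, 76.112, -4.211], TCP at [228.545, -527.635, 231.305] pointing down, gripper open.
Joint ranges: [-179.03, 179.03], [-60, 130.46], [8.19, 133.38], [-81.62, 261.62], [5.75, 156.47], [-153.77, 153.77]. Speed limits (degrees/s): [147.25, 147.25, 180, 180, 180, 180].

INTERFACE

Orientations are given as [roll, pitch, yaw] about the fixed x, y, z axes, in that order (R = Rz(yaw) Ry(pitch) Rx(roll)).
In Python, from workcell import monitor, optics, hand_in, finder gives the robot as it stands.
- The arm moves only by the tool arm_command, never from a script. Its argument "commands" is a list of rows, each a list of 2 entries, a list of its own where there are three numbers: the shift along the tool's x, y, z in mm, then the turn about the tool's z in rad. A call has 1 to 10 rows; each row shifts and turns the commanded pose from where the row before left it, along the tool's axes as they then stand; what a row does not reach is not made up. A row lasts 1/10 s, in which the tool goes at most 50 mm and 8.59 degrees, less where a joint would pass 70% of its speed; a pose out of reach is approached as far as the arm can. A call is refused whole if a number of a shift passes 50 or a number of a turn 0.15, either way. A call with a gripper value outside its range is refused whole. "gripper" is the finger opening in mm, from 0 to 85.4, set as the call begins (left out, the last holds). The fingers move at their own pace and stop on an object; "grip_force" is the grip in N (left out, the last holds). Time passes only in rows, so rows that do not move let the fingers close. It gives the time, the measured TCP pose, the force, the opening and the grip force at its end, in the units of the state.
- monitor.state(): the state, without advancing time (a new reading comes with each control period).
- optics.snapshot(name): name is "side" or "top" or "wrist"; returns a dict with "image" (400x640x3 uint8, blue, green, red), "depth" (400x640 float32, mm along the optical axis (not along the pixel's ray), 0 where there is no reading), "camera_matrix" (3x3 intrinsics, pixels), "eye" and "orientation" of the camera in the world; the wrist camera has in their place "T_tool_cam" (4x4, takes a point from camera to tool coordinates, whose origin is the TCP and whose axes are the flange's). Camera axes: x right, y up, looking along -z (the intrinsics and any distortion apply to the point x, -y, -z); pixel columns grow to the right and rows downward; lengths in mm; the calibration is good to about 2 mm. A picture is of the moment at which its call begins: read the wrist's pose just before it.
- hand_in(): hands the job in; it is judged then, once.
Trained networks look in the newest picture that a camera, given by its name, has taken for a name from the list of things; names that differ only in an ending like _2 or _b are one class to them, and where a whole thing is asked for, a point or a joint stands for the part that bears it (a point fixed in the world has none). Each returns a list of dicts, best first, with "confidence" (0 to 1); they miss things now and then, are a little off and sometimes report something else, mostly with a low value. They report only what shows in the picture. A call takes as long as a camera call. They do not tell look-alikes from the thing itself.
- finder.spot_in(camera, thing): "position" ([x, y, z] in mm, in world coordinates, good to about 4 mm: the middle of the surface that is visible of it).
- finder.spot_point(camera, thing): "position" ([x, y, z] in mm, in world coordinates, good to about 4 mm: a listed point, or the origin of a listed thing).
The state is a dict: "time": time; "joints": joint angles; "qd": joint speeds; "joint_torque": joint torques, N m; "position": TCP position; "tcp_rot": TCP orientation; "ft_force": force on the tool from outside, world axes, zero at the start; "wrist_torque": the same for the moment, N m; "gripper_width": opening from 0.0 (shut) to 1.0 (fully open); "grip_force": force on a finger pad.
Only numpy, scipy, OpenCV 4.12 (cv2) and the standard library are available. Lean on these libraries where they do the work, as an engineer would, in place of code of your own. Each camera call takes 0.05 s, during which the arm holds its last target. There are 200 camera calls.

TASK

The low cardboard carton of nuts stands with its folded spout end close against the dish rack, where the spout cannot swing out. Lift the carton onto the wooden cutting board, set it down flat and let go, then pull its spout fully out and let go; then take the carton up again, tilt it and pour all five nuts into the steel bowl, and finally stand the carton flat on the cutting board again with its spout still out. Leave the cup, ladle, plates and soap bottle where they are.

Things in the scene. Friction and masses are not known exactly. Their poses are not given: they have to be found in the camera images.
- carton: Low plain cardboard carton, 130 long (its x) x 64 wide (its y, the side to grip) x 78 mm high, card 3 mm thick, about 0.2 kg, holding five nuts. Origin: centre of its underside; z up when it stands. The spout is its whole -x end; the other sides are closed. At the start its -x end faces the dish rack about 25 mm away. It starts upright on the counter.
- spout (a joint): Spout angle, rad: 0 folded upright against the carton's -x end, 1.05 fully out (hard stop, 60 degrees from upright, sloping away from the carton). Hinge axis along carton y through x = -63.5, z = 3 mm. Stiff hinge (about 0.045 N m friction, 0.5 N at the tab); stays where left. Flap 64 wide, 75 mm tall above the hinge; cheeks (radius 66 mm, 52 mm apart inside) make it a chute.
- spout_tab (a point): Point in the middle of the spout's pull tab, 95 mm from the hinge line. The tab is 34 wide (carton y), 26 tall, 3 mm thick (its top 8 mm hemmed outward to 8 mm); folded, it sticks up over the carton's closed top from z = 78 to 104 mm, so it can be hooked from behind or pinched across its width. Its z points along the flap away from the hinge, its -x outward.
- board: Wooden cutting board fixed to the counter, 240 (x) x 200 (y) x 18 mm thick. Origin: centre of its underside, at counter level.
- bowl: Stainless steel bowl, loose, 176 mm across the rim, 62 mm high, 0.45 kg. Origin: centre of its underside.
- nut1: One of five round brown nuts in the shell, a 24 mm ball of 10 g, at the start lying inside the carton. Origin: its centre.
- nut2: One of five round brown nuts in the shell, a 24 mm ball of 10 g, at the start lying inside the carton. Origin: its centre.
- nut3: One of five round brown nuts in the shell, a 24 mm ball of 10 g, at the start lying inside the carton. Origin: its centre.
- nut4: One of five round brown nuts in the shell, a 24 mm ball of 10 g, at the start lying inside the carton. Origin: its centre.
- nut5: One of five round brown nuts in the shell, a 24 mm ball of 10 g, at the start lying inside the carton. Origin: its centre.
- rack: Blue plastic dish rack, fixed, 340 (x) x 240 (y) x 120 mm high, with plates standing in it up to 200 mm high. Origin: centre of its underside. The carton stands at its +y side.
- cup: Green plastic cup, 72 mm across, 95 mm high, loose; bystander. Origin: centre of its underside.
- soap: White soap pump bottle, 68 mm across, 178 mm high, loose; bystander. Origin: centre of its underside.
- plate_low: Lower of two stacked white plates, 190 mm across, 20 mm high; bystander. Origin: centre of its underside.
- plate_top: Upper of the two stacked plates, the same size; bystander. Origin: centre of its underside.
- ladle: Steel ladle lying on the counter: bowl 84 mm across, 34 mm high, handle 215 mm long along its +x, up to 51 mm high; bystander. Origin: centre of the underside of its bowl.
Things that resemble listed ones, but are neither listed nor needed, are in the scene too. What is shaped like the bowl but red is not meant. What is shaped like the carton but blue is not meant.

How it is judged (in metres and radians):
On the way, in this order (a step that is already met when the one before it is completed fails the run):
1. the carton stands flat and at rest on the cutting board, let go, its spout still folded (x of carton in the frame of board between -0.1 and 0.1 m and y of carton in the frame of board between -0.085 and 0.085 m and height (world z) of carton between 0.012 and 0.024 m and angle between carton's own z axis and vertical below 0.1 rad and linear speed of carton below 0.03 m/s and contact force between the fingers and carton below 0.1 N and value of joint spout below 0.4 rad), for 0.2 s.
2. the carton stands on the cutting board, let go, its spout fully out (x of carton in the frame of board between -0.1 and 0.1 m and y of carton in the frame of board between -0.085 and 0.085 m and height (world z) of carton between 0.012 and 0.024 m and angle between carton's own z axis and vertical below 0.1 rad and linear speed of carton below 0.03 m/s and contact force between the fingers and carton below 0.1 N and value of joint spout above 0.9 rad), for 0.2 s.
3. the carton is lifted off the board and tilted to pour, over by the bowl (height (world z) of carton above 0.05 m and angle between carton's own z axis and vertical above 0.5 rad and horizontal distance between carton and bowl below 0.25 m), for 0.1 s.
4. all five nuts are in the bowl (horizontal distance between each of nut1, nut2, nut3, nut4, nut5 and bowl below 0.085 m and height (world z) of each of nut1, nut2, nut3, nut4, nut5 below 0.07 m), for 0.2 s.
At the end, for the whole second after the job is handed in: All five nuts lie in the bowl (centres within 85 mm of its axis and below 70 mm), the bowl upright on its foot; the carton stands flat on the cutting board (origin within 100 mm along and 85 mm across of the board's centre, tilt under 0.1 rad), released, at rest, its spout still out (above 0.8 rad) (all of step 4 and x of carton in the frame of board between -0.1 and 0.1 m and y of carton in the frame of board between -0.085 and 0.085 m and height (world z) of carton between 0.012 and 0.024 m and angle between each of carton, bowl's own z axis and vertical below 0.1 rad and linear speed of carton below 0.03 m/s and value of joint spout above 0.8 rad and height (world z) of bowl below 0.02 m and contact force between the fingers and carton below 0.1 N); the robot touches nothing.
It fails at once if the cup, ladle, soap bottle or a plate is moved more than 30 mm (distance of any of cup, soap, plate_low, plate_top, ladle from where it was at the start of the episode above 0.03 m).
It fails at once if the cup or soap bottle is tipped over (angle between any of cup, soap's own z axis and vertical above 0.5 rad).
It also fails if it takes over 72 s, if anything falls off the work surface, if the arm or the gripper's body presses on something with over 40 N, if the wrist force passes 120 N, or if a joint passes its speed limit or range.

## Working session

There is one attempt and no reset: what is moved stays moved. The work goes in short steps, Python scripts to look and compute and a tool call to move; the robot and the scene stay as the last step left them, time stands still between calls to the robot, and variables do not carry over. Pictures are saved under pics/ and viewed, at most 10 in all, crops included, and the job is handed in when it is done.

Besides the shell and the picture viewer there is one more tool, called after "Emit:" as name(argument=value, ...), one argument or row to a line, values as JSON. arm_command: Moves the arm, as the interface text tells. Its arguments: {"type":"object","properties":{"commands":{"type":"array","items":{"type":"array"}},"gripper":{"type":"number"},"grip_force":{"type":"number"}},"required":["commands"]}

```bash
mkdir -p pics; cat > h.py <<'E'
import numpy as np, cv2
from scipy.spatial.transform import Rotation as R
from workcell import monitor, optics, hand_in, finder
E
python3 - <<'E'
from h import *
print(monitor.state())
for c in ("top","side"):
    s=optics.snapshot(c); cv2.imwrite(f"pics/{c}1.png",s["image"]); print(c,s["eye"],s["orientation"],s["camera_matrix"])
    np.savez(f"{c}1.npz",**{k:np.array(v) for k,v in s.items()})
    for t in ("carton","spout_tab","board","bowl","rack","cup","soap","plate_top","ladle"):
        print(c,t,[(round(d["confidence"],2),np.round(d["position"]).tolist()) for d in finder.spot_point(c,t)][:4])
E
```

```text
{'time': 0.0, 'joints': array([-7.07874831e+01,  1.76194858e+01,  8.63846262e+01,  5.08879238e-04,
        7.61117622e+01, -4.21037908e+00]), 'qd': array([ 0.0455889 , -0.01465564, -0.02907215, -0.03971833,  0.0996337 ,
        0.05264083]), 'joint_torque': array([-3.47854722e-03, -4.57561111e+01, -2.51915091e+01, -2.41028338e-04,
        1.34123189e-02, -1.24347116e-05]), 'position': array([ 228.32376789, -526.94687334,  230.40393969]), 'tcp_rot': array([-1.79884475e+02, -8.99976907e-03,  2.34227643e+01]), 'ft_force': array([-0.06545359, -1.06081403, -1.18437293]), 'wrist_torque': array([ 0.02895704, -0.03217463,  0.00707712]), 'grip_force': 0.0, 'gripper_width': 0.9999097970969172}
top [ 397.53281593  -96.29530827 1220.36347989] [  6.6269636   -0.17902583 -89.42959426] [[394.92909868   0.         322.22297483]
 [  0.         394.92909868 210.13607537]
 [  0.           0.           1.        ]]
top carton [(0.91, [539.0, -321.0, -1.0]), (0.79, [294.0, -338.0, 2.0])]
top spout_tab [(0.59, [532.0, -387.0, 98.0]), (0.52, [249.0, -378.0, 100.0])]
top board [(0.83, [500.0, 52.0, -2.0])]

[... 381 characters left out ...]
.26667569   -1.41970605 -168.39970863] [[391.09583972   0.         319.48378561]
 [  0.         391.09583972 198.07225363]
 [  0.           0.           1.        ]]
side carton [(0.94, [295.0, -338.0, -6.0]), (0.69, [533.0, -321.0, -4.0])]
side spout_tab [(0.57, [250.0, -377.0, 96.0]), (0.41, [534.0, -385.0, 100.0])]
side board [(0.57, [498.0, 52.0, 3.0])]
side bowl [(0.81, [518.0, 334.0, 2.0]), (0.72, [272.0, 272.0, 2.0]), (0.64, [383.0, -150.0, 1.0])]
side rack [(0.89, [568.0, -536.0, -2.0])]
side cup [(0.78, [381.0, -150.0, 4.0])]
side soap [(0.88, [791.0, -65.0, -3.0])]
side plate_top [(0.64, [536.0, -390.0, 102.0]), (0.62, [756.0, 150.0, 9.0])]
side ladle [(0.61, [735.0, -240.0, 0.0])]
```

```bash
python3 - <<'E'
from h import *
d=np.load("top1.npz"); Ro=R.from_euler('xyz',d["orientation"],degrees=True).as_matrix()
K=d["camera_matrix"]; D=d["depth"]; v,u=np.mgrid[:400,:640]
P=np.stack([(u-K[0,2])/K[0,0]*D,-(v-K[1,2])/K[1,1]*D,-D],-1)@Ro.T+d["eye"]
P[D==0]=np.nan
np.save("P.npy",P)
def rect(m,n):
    q=P[m]; print(n,len(q),np.nanmedian(q[:,2]),cv2.minAreaRect(q[:,:2].astype(np.float32)), q.min(0),q.max(0))
x,y,z=P[...,0],P[...,1],P[...,2]
rect((abs(x-537)<110)&(abs(y+321)<90)&(z>68)&(z<86),"carton top")
rect((abs(x-537)<110)&(abs(y+340)<100)&(z>92)&(z<112),"tab")
rect((abs(x-500)<160)&(abs(y-52)<140)&(z>12)&(z<24),"board")
rect((abs(x-519)<100)&(abs(y-335)<110)&(z>52)&(z<72),"bowl519")
rect((abs(x-274)<100)&(abs(y-270)<110)&(z>52)&(z<72),"bowl274")
img=d["image"]
def px(p):
    c=(np.array(p)-d["eye"])@Ro; return K[0,2]+K[0,0]*c[0]/-c[2],K[1,2]-K[1,1]*c[1]/-c[2]
for n,p in dict(c1=(537,-321,78),c2=(294,-338,78),b1=(519,335,60),b2=(274,270,60),cup=(382,-150,95)).items(): print(n,np.round(px(p)))
E
```

```text
carton top 993 78.59043252525066 ((535.4131469726562, -324.69464111328125), (129.48934936523438, 64.6810531616211), 88.32730865478516) [ 501.3838818  -389.77709755   68.35718516] [ 568.72376846 -259.17260459   85.15231123]
tab 105 103.39277722548354 ((538.297607421875, -405.1980895996094), (214.53436279296875, 38.00417709350586), 1.6549056768417358) [ 431.54749825 -425.97127995   92.14676463] [ 645.98299912 -386.6421928   111.98097348]
board 5018 18.47983651861705 ((498.022216796875, 47.88959503173828), (239.8610382080078, 200.2103729248047), 13.617509841918945) [359.42716344 -75.08918859  12.07416976] [634.0341493  170.88848778  23.98306862]
bowl519 492 59.94491583343108 ((516.8419799804688, 331.68341064453125), (173.08181762695312, 172.01744079589844), 3.9071028232574463) [430.79610051 245.16790082  52.05711433] [603.37766176 418.00054     68.88788076]
bowl274 527 59.71534361334875 ((268.9886169433594, 267.8492431640625), (173.5579071044922, 173.03578186035156), 67.5158920288086) [184.12461948 179.42737922  52.05228613] [356.47846234 354.96028306  68.3935753 ]
c1 [399. 209.]
c2 [406. 294.]
b1 [175. 213.]
b2 [193. 298.]
cup [340. 262.]
```

View pics/top1.png

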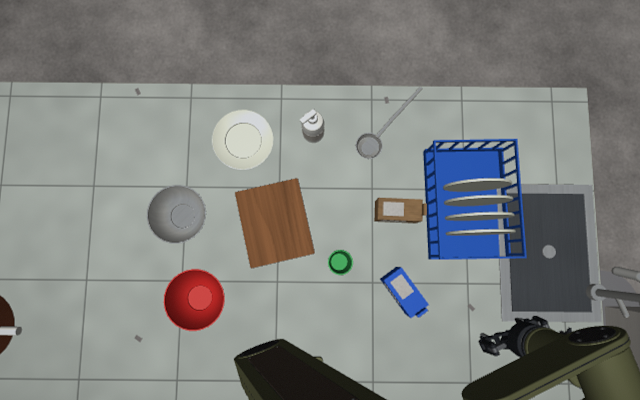

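View pics/side1.png

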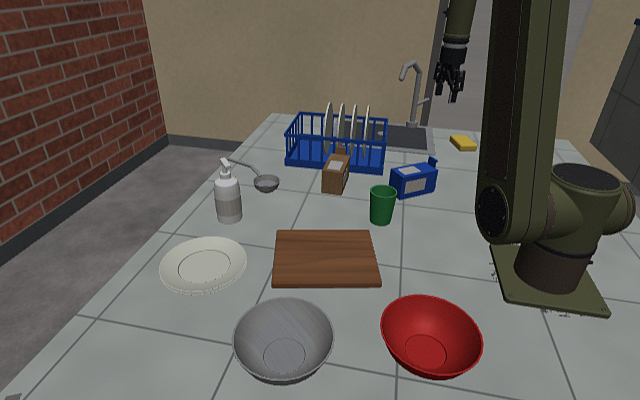

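The top picture shows the brown carton at (399,209), with its tab toward the rack on the right, and a blue look-alike at (405,292). The grey steel bowl is at (176,213) and the red look-alike at (193,299). The board is at (275,222), the cup at (340,262). The side picture agrees: brown carton (336,172), blue (413,180), steel bowl (283,340), red (432,337). By colour, I take the brown carton and the grey bowl, and I'll confirm both in one enlarged crop.

```bash
python3 - <<'E'
import cv2,numpy as np
i=cv2.imread("pics/top1.png")
a=cv2.resize(i[170:330,360:460],None,fx=3.4,fy=3.4,interpolation=2); b=cv2.resize(i[170:330,140:240],None,fx=3.4,fy=3.4,interpolation=2)
cv2.imwrite("pics/crop1.png",np.hstack([b,a]))
E
```

```text
(no output)
```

View pics/crop1.png

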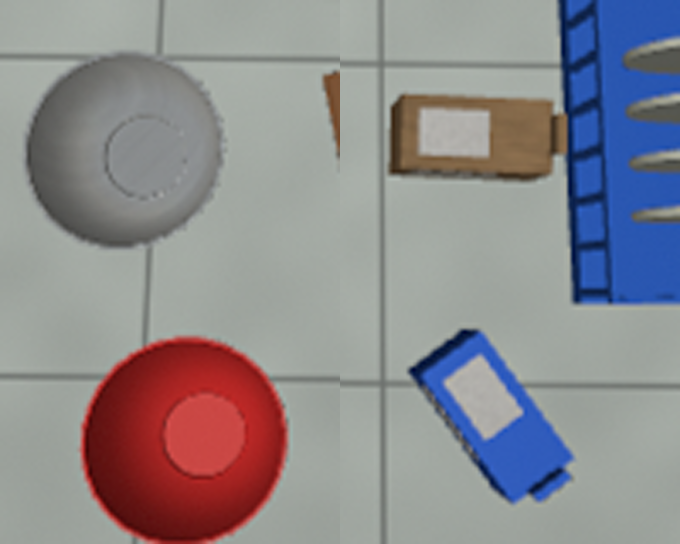

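Emit:
arm_command(
  commands=[
    [[0,0,0],-0.145],
    [[0,0,0],-0.145],
    [[0,0,0],-0.145],
    [[0,0,0],-0.145],
    [[0,0,0],-0.145],
    [[0,0,0],-0.145],
    [[0,0,0],-0.145],
    [[0,0,0],-0.145],
    [[0,0,0],0],
    [[0,0,0],0],
  ],
  gripper=85,
)

```text
time: 2.0
position: [228.5, -527.6, 231.3]
tcp_rot: [-180.0, -0.0, 89.7]
ft_force: [-0.2, 0.0, 0.2]
gripper_width: 0.994
grip_force: 0.0
```

The enlarged crop confirms both: brown carton (right half, 475,135) with its tab against the rack, and grey steel bowl (left half, 125,150).

Emit:
arm_command(
  commands=[
    [[26,38,0],0],
    [[26,38,0],0],
    [[26,38,0],0],
    [[26,38,0],0],
    [[26,38,0],0],
    [[26,38,0],0],
    [[26,39,0],0],
    [[24,38,0],0],
    [[0,0,40],0],
    [[0,0,40],0],
  ],
)

```text
time: 3.0
position: [536.9, -321.8, 151.9]
tcp_rot: [179.8, 0.2, 89.9]
ft_force: [-0.1, -0.5, -0.3]
gripper_width: 0.995
grip_force: 0.0
```

```bash
python3 - <<'E'
from h import *
s=monitor.state(); print(s["position"],s["tcp_rot"])
w=optics.snapshot("wrist"); cv2.imwrite("pics/w1.png",w["image"])
T=np.eye(4);T[:3,:3]=R.from_euler('xyz',s["tcp_rot"],degrees=True).as_matrix();T[:3,3]=s["position"];T=T@w["T_tool_cam"]
K=w["camera_matrix"];D=w["depth"];v,u=np.mgrid[:400,:640]
P=np.stack([(u-K[0,2])/K[0,0]*D,-(v-K[1,2])/K[1,1]*D,-D],-1)@T[:3,:3].T+T[:3,3]
x,y,z=P[...,0],P[...,1],P[...,2]
m=(D>0)&(abs(x-536)<60)&(abs(y+322)<85)&(z>72)&(z<85)
q=P[m];print(len(q),np.median(q[:,2]),q.min(0),q.max(0),cv2.minAreaRect(q[:,:2].astype(np.float32)))
print([(d["confidence"],np.round(d["position"])) for d in finder.spot_point("wrist","spout_tab")+finder.spot_point("wrist","carton")])
E
```

```text
[ 536.91598631 -321.77721534  151.93587668] [1.79756207e+02 1.68257114e-01 8.98985725e+01]
19852 78.08138848541344 [ 504.02959571 -389.31188898   72.34522296] [ 571.96227518 -257.47280525   84.97845736] ((537.867431640625, -323.46539306640625), (130.39959716796875, 64.22073364257812), 88.1408920288086)
[(0.59, array([ 534., -390.,   98.])), (0.78, array([ 300., -335.,   -0.])), (0.66, array([ 536., -327.,   -0.])), (0.58, array([ 534., -386.,   93.]))]
```

Emit:
arm_command(
  commands=[
    [[-1,1,0],0.028],
    [[0,0,30],0],
    [[0,0,30],0],
    [[0,0,30],0],
    [[0,0,30],0],
    [[0,0,0],0],
    [[0,0,0],0],
  ],
)

```text
time: 3.85
position: [536.0, -324.6, 33.2]
tcp_rot: [179.9, 0.1, 88.2]
ft_force: [0.6, 0.6, 0.4]
gripper_width: 0.993
grip_force: 0.0
```

Emit:
arm_command(
  commands=[
    [[0,0,0],0],
    [[0,0,0],0],
    [[0,0,0],0],
    [[0,0,0],0],
    [[0,0,0],0],
    [[0,0,0],0],
  ],
  gripper=50,
  grip_force=40,
)

```text
time: 4.45
position: [537.0, -324.8, 34.2]
tcp_rot: [179.7, 0.2, 88.3]
ft_force: [-0.2, -1.0, 6.7]
gripper_width: 0.746
grip_force: 44.3
```

Emit:
arm_command(
  commands=[
    [[0,0,-15],0],
    [[0,0,-25],0],
    [[0,0,-25],0],
    [[0,0,0],0],
  ],
)

```text
time: 4.85
position: [537.5, -325.0, 100.7]
tcp_rot: [179.6, 0.3, 88.3]
ft_force: [1.8, -0.2, -1.1]
gripper_width: 0.738
grip_force: 45.3
```

Emit:
arm_command(
  commands=[
    [[20,-3,0],0],
    [[40,-6,0],0],
    [[45,-6,0],0],
    [[45,-6,0],0],
    [[45,-6,0],0],
    [[45,-6,0],0],
    [[45,-6,0],0],
    [[45,-6,0],0],
    [[30,-5,0],0],
    [[10,-2,0],0],
  ],
)

```text
time: 5.85
position: [491.1, 51.5, 95.2]
tcp_rot: [-179.8, -0.1, 88.5]
ft_force: [-0.5, -0.1, -3.3]
gripper_width: 0.743
grip_force: 45.1
```

```bash
python3 - <<'E'
from h import *
s=monitor.state(); print(s["position"],s["tcp_rot"],s["gripper_width"],s["ft_force"],s["wrist_torque"])
w=optics.snapshot("side"); cv2.imwrite("pics/s2.png",cv2.resize(w["image"][120:360,200:460],None,fx=2.2,fy=2.2))
E
```

```text
[491.10779742  51.52845455  95.19200908] [-1.79787818e+02 -5.22467675e-02  8.84729532e+01] 0.7432431460384654 [-0.46980069 -0.05932296 -3.26387451] [-0.04024481  0.05804983 -0.04213615]
```

View pics/s2.png

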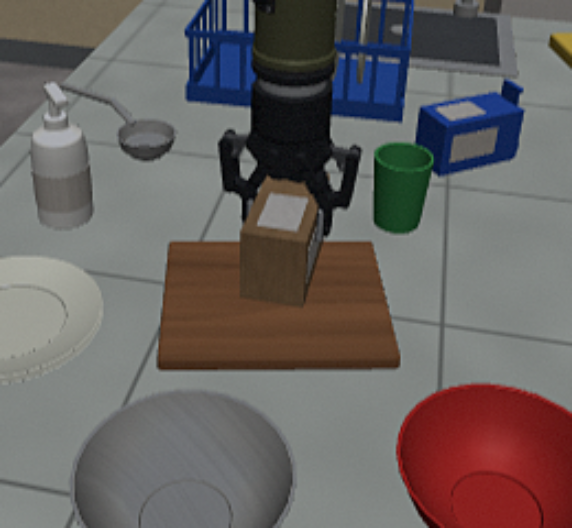

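The picture shows the carton held level over the board at (280,240). I'll set it down now.

Emit:
arm_command(
  commands=[
    [[-2,5,12],0],
    [[0,0,12],0],
    [[0,0,10],0],
    [[0,0,6],0],
    [[0,0,4],0],
    [[0,0,2],0],
    [[0,0,0],0],
    [[0,0,0],0],
  ],
)

```text
time: 6.7
position: [498.4, 45.0, 52.0]
tcp_rot: [-180.0, 0.0, 88.2]
ft_force: [-4.4, -1.5, 17.0]
gripper_width: 0.743
grip_force: 47.1
```

Emit:
arm_command(
  commands=[
    [[0,0,0],0],
    [[0,0,0],0],
    [[0,0,0],0],
    [[0,0,0],0],
    [[0,0,0],0],
    [[0,0,0],0],
    [[0,0,0],0],
    [[0,0,0],0],
  ],
  gripper=85,
)

```text
time: 7.5
position: [499.0, 46.1, 50.2]
tcp_rot: [-180.0, -0.0, 88.3]
ft_force: [-0.1, -0.6, 0.6]
gripper_width: 0.996
grip_force: 0.0
```

Emit:
arm_command(
  commands=[
    [[0,0,-20],0],
    [[0,0,-40],0],
    [[0,0,-40],0],
    [[0,0,-40],0],
    [[0,0,0],0],
    [[0,0,0],0],
  ],
)

```text
time: 8.1
position: [499.6, 46.0, 191.4]
tcp_rot: [179.8, -0.0, 88.3]
ft_force: [-0.3, -0.1, -0.2]
gripper_width: 0.994
grip_force: 0.0
```

```bash
cat >> h.py <<'E'
def cloud(cam):
    s=monitor.state(); w=optics.snapshot(cam); T=np.eye(4)
    if cam=="wrist":
        T[:3,:3]=R.from_euler('xyz',s["tcp_rot"],degrees=True).as_matrix();T[:3,3]=s["position"];T=T@w["T_tool_cam"]
    else:
        T[:3,:3]=R.from_euler('xyz',w["orientation"],degrees=True).as_matrix();T[:3,3]=w["eye"]
    K=w["camera_matrix"];D=w["depth"];v,u=np.mgrid[:400,:640]
    P=np.stack([(u-K[0,2])/K[0,0]*D,-(v-K[1,2])/K[1,1]*D,-D],-1)@T[:3,:3].T+T[:3,3]
    P[D==0]=1e6
    return P,w["image"],s
def rect(P,lo,hi,n=""):
    q=P[np.all((P>lo)&(P<hi),-1)]
    if len(q): print(n,len(q),np.round(np.median(q,0),1),np.round(q.min(0),1),np.round(q.max(0),1),cv2.minAreaRect(q[:,:2].astype(np.float32)))
    else: print(n,0)
    return q
E
python3 - <<'E'
from h import *
P,im,s=cloud("wrist"); print(s["position"],s["tcp_rot"])
rect(P,[420,-50,90],[580,150,103],"top"); rect(P,[420,-60,106],[580,150,130],"tab")
print([(d["confidence"],np.round(d["position"])) for d in finder.spot_point("wrist","spout_tab")+finder.spot_point("wrist","carton")])
E
```

```text
[499.59173833  46.02643243 191.3562154 ] [ 1.79836474e+02 -6.33180940e-03  8.82837249e+01]
top 16864 [498.8  53.5  96.1] [464.8 -20.   90. ] [532.6 112.5 102.9] ((498.7452697753906, 46.16633987426758), (130.72654724121094, 64.22277069091797), 88.13575744628906)
tab 1111 [496.5 -16.1 120.6] [479.6 -24.2 106. ] [513.7 -14.1 124. ] ((496.4856262207031, -19.238651275634766), (9.793756484985352, 34.06533432006836), 87.05797576904297)
[(0.8, array([496., -20., 116.])), (0.66, array([496.,  44.,  15.]))]
```

Emit:
arm_command(
  commands=[
    [[-38,-1,0],0],
    [[0,0,0],0],
    [[0,0,0],0],
    [[0,0,0],0],
    [[0,0,0],0],
    [[0,0,0],0],
    [[0,0,30],0],
    [[0,0,30],0],
    [[0,0,21],0],
    [[0,0,0],0],
  ],
  gripper=0,
)

```text
time: 9.25
position: [494.3, 8.6, 106.8]
tcp_rot: [-179.6, -0.0, 88.3]
ft_force: [-0.7, -0.2, -0.6]
gripper_width: 0.001
grip_force: 0.0
```

Emit:
arm_command(
  commands=[
    [[-6,1,-1],0],
    [[-6,0,0],0],
    [[-7.6,0,0.3],0],
    [[-7.6,0,1],0],
    [[-7.5,0,1.5],0],
    [[-7.3,0,2.5],0],
    [[-7,0,3],0],
    [[-6.9,0,3.5],0],
    [[-6.5,0,4],0],
    [[-6.1,0,4.8],0],
  ],
)

```text
time: 10.25
position: [495.7, -61.1, 89.3]
tcp_rot: [-180.0, 0.0, 88.3]
ft_force: [0.8, 0.2, 1.2]
gripper_width: 0.0
grip_force: 0.3
```

Emit:
arm_command(
  commands=[
    [[-5.5,0,5.2],0],
    [[-5.3,0,5.6],0],
    [[-4.2,0,5.5],0],
    [[-3.8,0,5.8],0],
    [[0,0,0],0],
    [[0,0,0],0],
  ],
)

```text
time: 10.85
position: [495.0, -79.2, 67.3]
tcp_rot: [-180.0, -0.0, 88.3]
ft_force: [-0.6, -0.1, -0.4]
gripper_width: 0.001
grip_force: 0.0
```

Emit:
arm_command(
  commands=[
    [[5,0,-15],0],
    [[0,0,-40],0],
    [[0,0,-40],0],
    [[40,0,-30],0],
    [[45,0,0],0],
    [[0,0,0],0],
    [[0,0,0],0],
  ],
  gripper=85,
)

```text
time: 11.55
position: [497.7, 11.8, 192.9]
tcp_rot: [180.0, 0.0, 88.5]
ft_force: [-0.6, -0.3, -0.6]
gripper_width: 0.998
grip_force: 0.0
```

```bash
python3 - <<'E'
from h import *
P,im,s=cloud("wrist"); print(s["position"],s["tcp_rot"]); cv2.imwrite("pics/w3.png",im)
rect(P,[420,-30,90],[580,150,103],"top"); q=rect(P,[478,-140,24],[516,-22,130],"flap")
for y0 in range(-120,-10,10):
    k=q[abs(q[:,1]-y0)<3]
    if len(k): print(y0,np.median(k[:,2]))
print([(d["confidence"],np.round(d["position"])) for d in finder.spot_point("wrist","spout_tab")+finder.spot_point("wrist","carton")])
E
```

```text
[497.66668297  11.76175786 192.94318978] [1.79970891e+02 2.19751798e-02 8.84619691e+01]
top 18312 [498.9  55.2  96.1] [464.7 -16.2  93.4] [532.7 112.2  99.1] ((498.7767028808594, 47.92289733886719), (127.55719757080078, 64.23909759521484), 88.04776000976562)
flap 3624 [496.1 -70.7  55.9] [ 478.  -103.4   35.5] [516.  -39.3  76.7] ((496.98333740234375, -71.31763458251953), (64.05099487304688, 37.962921142578125), 89.89401245117188)
-100 73.70996768790047
-90 67.77093535286954
-80 61.51104675792237
-70 55.35787237986844
-60 49.31214820655748
-50 43.12641064032917
-40 37.79706013122018
[(0.88, array([493., -98.,  71.])), (0.85, array([499.,  44.,  18.]))]
```

View pics/w3.png

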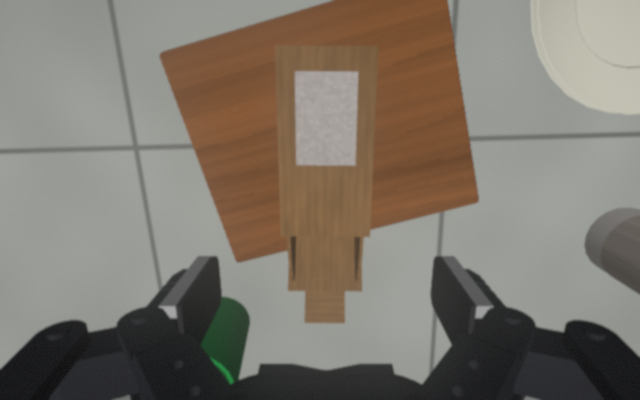

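The picture shows the carton on the board at (325,140) with its chute open toward the bottom and the tab at (325,305). The measured flap slope of 31° means the spout is out at about 1.02 rad. Next I'll grip it off-centre near its closed end, so that it can pivot in the pads to pour.

Emit:
arm_command(
  commands=[
    [[40,0,0],0],
    [[40,0,0],0],
    [[0,0,30],0],
    [[0,0,40],0],
    [[0,0,40],0],
    [[0,0,25],0],
    [[0,0,15],0],
    [[0,0,0],0],
    [[0,0,0],0],
  ],
)

```text
time: 12.6
position: [500.5, 89.8, 42.3]
tcp_rot: [-179.9, 0.0, 88.2]
ft_force: [-0.4, -0.3, -0.1]
gripper_width: 0.995
grip_force: 0.0
```

Emit:
arm_command(
  commands=[
    [[0,0,0],0],
    [[0,0,0],0],
    [[0,0,0],0],
    [[0,0,0],0],
    [[0,0,0],0],
    [[0,0,0],0],
  ],
  gripper=50,
  grip_force=100,
)

```text
time: 13.2
position: [501.7, 90.7, 44.2]
tcp_rot: [179.8, -0.0, 88.3]
ft_force: [0.1, -0.8, 6.7]
gripper_width: 0.738
grip_force: 109.4
```

Emit:
arm_command(
  commands=[
    [[0,0,-5],0],
    [[0,0,-5],0],
    [[0,0,0],0],
    [[0,0,0],0],
  ],
)

```text
time: 13.6
position: [500.3, 90.8, 52.7]
tcp_rot: [180.0, -0.0, 88.3]
ft_force: [-0.7, 0.2, -2.6]
gripper_width: 0.738
grip_force: 108.8
```

```bash
cat >> h.py <<'E'
def tilt(cam="top"):
    """fit the carton-top plane direction: pitch along carton length"""
    P,im,s=cloud(cam); p=s["position"]
    rows=[]
    for k in range(-130,30,10):
        m=(abs(P[...,1]-(p[1]+k))<6)&(abs(P[...,0]-p[0])<20)&(P[...,2]>25)&(P[...,2]<p[2]+90)
        if m.sum()>2: rows.append((k,round(float(np.median(P[m][:,2])),1),int(m.sum())))
    print(np.round(p,1),np.round(s["ft_force"],1),s["gripper_width"],s["grip_force"]); print(cam,rows)
    return im
E
python3 - <<'E'
from h import *
tilt("top"); tilt("wrist")
E
```

```text
[500.3  90.8  52.7] [-0.7  0.2 -2.6] 0.7384466133475915 108.84690284729004
top [(-130, 45.5, 61), (-120, 39.2, 54), (-110, 33.2, 75), (-100, 104.7, 70), (-90, 105.1, 63), (-80, 105.6, 56), (-70, 105.0, 61), (-60, 105.6, 56), (-50, 105.3, 66), (-40, 105.1, 56), (-30, 105.1, 52), (-20, 105.1, 4)]
[500.2  90.7  52.6] [-0.7 -0.1 -2.8] 0.7364175399386791 108.84910225868225
wrist [(-10, 104.8, 1316), (0, 104.9, 4698), (10, 106.0, 10076), (20, 95.7, 13885)]
```

Emit:
arm_command(
  commands=[
    [[0,0,-20],0],
    [[0,0,-35],0],
    [[0,0,-35],0],
    [[0,0,-35],0],
    [[0,0,-35],0],
    [[0,0,-22],0],
    [[15,1,0],0],
    [[30,1,0],0],
    [[40,1,0],0],
    [[40,1,0],0],
  ],
)

```text
time: 14.7
position: [507.0, 216.9, 232.7]
tcp_rot: [-179.8, 0.0, 88.2]
ft_force: [0.9, 0.8, -1.4]
gripper_width: 0.74
grip_force: 109.6
```

Emit:
arm_command(
  commands=[
    [[40,1,0],0],
    [[40,1,0],0],
    [[40,1,0],0],
    [[40,1,0],0],
    [[40,1,0],0],
    [[35,0,0],0],
    [[25,0,0],0],
    [[16,0,0],0],
    [[0,0,0],0],
  ],
)

```text
time: 15.6
position: [520.1, 493.5, 232.1]
tcp_rot: [-179.9, 0.1, 88.4]
ft_force: [0.1, 0.1, -2.6]
gripper_width: 0.734
grip_force: 109.5
```

Emit:
arm_command(
  commands=[
    [[0,0,0],0],
    [[0,0,0],0],
    [[0,0,0],0],
  ],
  grip_force=50,
)

```text
time: 15.9
position: [521.6, 489.8, 234.8]
tcp_rot: [-180.0, 0.0, 88.2]
ft_force: [-0.3, 0.1, -2.3]
gripper_width: 0.737
grip_force: 109.5
```

Emit:
arm_command(
  commands=[
    [[0,0,0],0],
    [[0,0,0],0],
    [[0,0,0],0],
  ],
  grip_force=20,
)

```text
time: 16.2
position: [521.6, 490.8, 234.9]
tcp_rot: [180.0, -0.0, 88.2]
ft_force: [-0.8, -0.0, -2.5]
gripper_width: 0.741
grip_force: 109.5
```

```bash
python3 - <<'E'
from h import *
tilt("top")
s=optics.snapshot("side"); cv2.imwrite("pics/s4.png",s["image"])
E
```

```text
[521.6 490.8 234.9] [-0.8 -0.  -2.5] 0.7408078643786038 109.5450210571289
top [(-130, 227.5, 62), (-120, 221.3, 67), (-110, 217.8, 109), (-100, 223.3, 164), (-90, 213.7, 185), (-80, 284.7, 159), (-70, 286.6, 110), (-60, 287.0, 83), (-50, 287.8, 88), (-40, 287.7, 88), (-30, 287.6, 82), (-20, 288.3, 104), (-10, 288.3, 118), (0, 286.8, 56)]
```

View pics/s4.png

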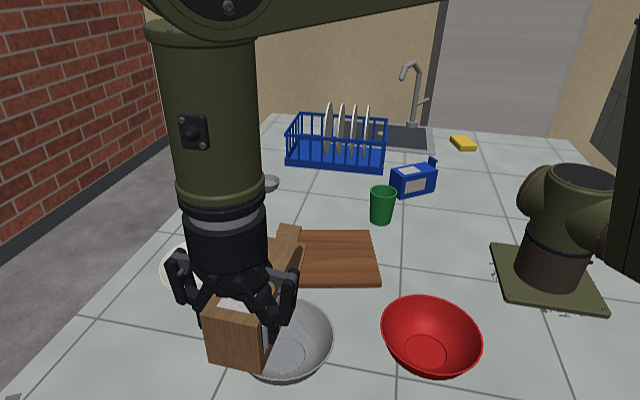

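The picture shows the carton held level at (240,330), its spout over the steel bowl. The grip is still about 109 N because the force change did not take, so I'll send it again with a gripper value.

Emit:
arm_command(
  commands=[
    [[0,0,0],0],
    [[0,0,0],0],
  ],
  gripper=50,
  grip_force=40,
)

```text
time: 16.5
position: [521.4, 491.3, 234.6]
tcp_rot: [180.0, -0.0, 88.3]
ft_force: [-0.6, -0.0, -2.2]
gripper_width: 0.739
grip_force: 109.5
```

Emit:
arm_command(
  commands=[
    [[0,0,0],0],
    [[0,0,0],0],
  ],
  gripper=51,
  grip_force=20,
)

```text
time: 16.7
position: [521.3, 491.3, 234.5]
tcp_rot: [-180.0, 0.0, 88.3]
ft_force: [0.4, -0.2, -3.0]
gripper_width: 0.735
grip_force: 109.5
```

```bash
python3 - <<'E'
from h import *
tilt("top")
E
```

```text
[521.3 491.3 234.5] [ 0.4 -0.2 -3. ] 0.7353306227170042 109.5444917678833
top [(-130, 226.8, 61), (-120, 221.3, 66), (-110, 232.4, 105), (-100, 284.8, 164), (-90, 214.2, 187), (-80, 283.5, 164), (-70, 285.3, 112), (-60, 287.1, 85), (-50, 287.6, 82), (-40, 287.2, 86), (-30, 287.3, 85), (-20, 287.7, 97), (-10, 288.1, 123), (0, 287.0, 50)]
```

Emit:
arm_command(
  commands=[
    [[0,0,0],0],
    [[0,0,0],0],
  ],
  gripper=62.5,
  grip_force=20,
)

```text
time: 16.95
position: [521.4, 491.2, 234.6]
tcp_rot: [-180.0, 0.0, 88.3]
ft_force: [-0.1, -0.3, -2.3]
gripper_width: 0.737
grip_force: 109.5
```

Emit:
arm_command(
  commands=[
    [[0,0,0],0],
    [[0,0,0],0],
  ],
  gripper=63.2,
  grip_force=20,
)

```text
time: 17.15
position: [521.4, 491.2, 234.6]
tcp_rot: [-180.0, -0.0, 88.3]
ft_force: [0.3, -1.1, -2.1]
gripper_width: 0.744
grip_force: 65.7
```

Emit:
arm_command(
  commands=[
    [[0,0,0],0],
    [[0,0,0],0],
  ],
  gripper=63.4,
  grip_force=20,
)

```text
time: 17.35
position: [521.4, 491.2, 234.6]
tcp_rot: [180.0, -0.0, 88.3]
ft_force: [-0.1, 0.4, -1.9]
gripper_width: 0.744
grip_force: 49.8
```

Emit:
arm_command(
  commands=[
    [[0,0,0],0],
    [[0,0,0],0],
  ],
  gripper=63.5,
)

```text
time: 17.55
position: [521.4, 491.2, 234.6]
tcp_rot: [-180.0, -0.0, 88.3]
ft_force: [-0.1, 0.9, -2.8]
gripper_width: 0.746
grip_force: 42.1
```

```bash
python3 - <<'E'
from h import *
tilt("top")
E
```

```text
[521.4 491.2 234.6] [-0.1  0.9 -2.8] 0.7460788044394211 42.054909467697144
top [(-130, 226.8, 65), (-120, 221.1, 67), (-110, 217.5, 110), (-100, 284.6, 161), (-90, 214.0, 182), (-80, 216.4, 159), (-70, 286.3, 111), (-60, 287.1, 82), (-50, 287.4, 79), (-40, 287.9, 79), (-30, 288.0, 78), (-20, 287.8, 100), (-10, 288.7, 127), (0, 287.0, 50)]
```

Emit:
arm_command(
  commands=[
    [[0,0,0],0],
    [[0,0,0],0],
  ],
  gripper=63.75,
)

```text
time: 17.8
position: [521.4, 491.2, 234.6]
tcp_rot: [180.0, -0.0, 88.3]
ft_force: [0.1, -0.0, -2.4]
gripper_width: 0.75
grip_force: 23.9
```

Emit:
arm_command(
  commands=[
    [[0,0,0],0],
    [[0,0,0],0],
  ],
  gripper=63.85,
)

```text
time: 18.0
position: [521.4, 491.2, 234.6]
tcp_rot: [180.0, -0.0, 88.3]
ft_force: [0.5, 0.2, -3.2]
gripper_width: 0.747
grip_force: 17.3
```

```bash
python3 - <<'E'
from h import *
tilt("top")
E
```

```text
[521.4 491.2 234.6] [ 0.5  0.2 -3.2] 0.7469015110596354 17.28440523147583
top [(-130, 227.3, 66), (-120, 221.7, 69), (-110, 218.3, 110), (-100, 283.4, 157), (-90, 214.0, 186), (-80, 215.0, 158), (-70, 286.4, 115), (-60, 287.5, 86), (-50, 287.7, 83), (-40, 287.5, 85), (-30, 287.5, 87), (-20, 288.2, 98), (-10, 288.7, 118), (0, 287.6, 50)]
```

Emit:
arm_command(
  commands=[
    [[0,0,0],0],
    [[0,0,0],0],
  ],
  gripper=63.92,
)

```text
time: 18.25
position: [521.4, 491.2, 234.6]
tcp_rot: [180.0, -0.0, 88.3]
ft_force: [0.4, -0.7, -2.2]
gripper_width: 0.754
grip_force: 13.0
```

Emit:
arm_command(
  commands=[
    [[0,0,0],0],
  ],
  gripper=63.97,
)

```text
time: 18.35
position: [521.4, 491.2, 234.6]
tcp_rot: [-180.0, 0.0, 88.3]
ft_force: [-0.6, -0.2, -2.2]
gripper_width: 0.746
grip_force: 10.2
```

```bash
python3 - <<'E'
from h import *
tilt("top")
E
```

```text
[521.4 491.2 234.6] [-0.6 -0.2 -2.2] 0.7455636905599646 10.166042894124985
top [(-130, 226.8, 67), (-120, 221.6, 68), (-110, 218.2, 113), (-100, 216.8, 166), (-90, 214.4, 183), (-80, 284.8, 158), (-70, 285.9, 116), (-60, 287.5, 79), (-50, 287.6, 84), (-40, 287.2, 80), (-30, 287.6, 82), (-20, 288.0, 97), (-10, 288.7, 123), (0, 287.4, 51)]
```

Emit:
arm_command(
  commands=[
    [[0,0,0],0],
  ],
  gripper=64.02,
)

```text
time: 18.5
position: [521.4, 491.2, 234.7]
tcp_rot: [180.0, 0.0, 88.3]
ft_force: [0.1, -0.6, -2.5]
gripper_width: 0.749
grip_force: 1.9
```

```bash
python3 - <<'E'
from h import *
tilt("top")
E
```

```text
[521.4 491.2 234.7] [ 0.1 -0.6 -2.5] 0.7488002371762605 1.9391664303839207
top [(-130, 211.4, 64), (-120, 206.9, 73), (-110, 221.7, 120), (-100, 270.6, 152), (-90, 270.5, 171), (-80, 273.5, 137), (-70, 276.6, 93), (-60, 278.3, 89), (-50, 279.6, 91), (-40, 280.7, 92), (-30, 281.8, 86), (-20, 283.2, 97), (-10, 285.4, 126), (0, 285.2, 63)]
```

Emit:
arm_command(
  commands=[
    [[0,0,0],0],
  ],
  gripper=64.0,
)

```text
time: 18.65
position: [521.4, 491.2, 234.6]
tcp_rot: [-180.0, 0.0, 88.3]
ft_force: [-0.5, 0.2, -2.5]
gripper_width: 0.748
grip_force: 5.3
```

```bash
python3 - <<'E'
from h import *
tilt("top")
E
```

```text
[521.4 491.2 234.6] [-0.5  0.2 -2.5] 0.7483767823617419 5.313006984069943
top [(-130, 121.1, 50), (-120, 124.3, 52), (-110, 126.7, 67), (-100, 128.9, 76), (-90, 134.6, 137), (-80, 202.1, 187), (-70, 213.7, 180), (-60, 227.2, 135), (-50, 238.9, 130), (-40, 249.2, 124), (-30, 259.4, 128), (-20, 271.1, 145), (-10, 281.7, 165), (0, 285.3, 62), (10, 280.0, 8)]
```

Emit:
arm_command(
  commands=[
    [[0,0,0],0],
    [[0,0,0],0],
    [[0,0,0],0],
    [[0,0,0],0],
    [[0,0,0],0],
    [[0,0,0],0],
    [[0,0,0],0],
    [[0,0,0],0],
  ],
  gripper=63,
  grip_force=60,
)

```text
time: 19.5
position: [521.4, 491.2, 234.6]
tcp_rot: [180.0, 0.0, 88.3]
ft_force: [0.2, -0.6, -1.7]
gripper_width: 0.745
grip_force: 39.0
```

```bash
python3 - <<'E'
from h import *
im=tilt("top")
s=optics.snapshot("side")["image"]
cv2.imwrite("pics/s5.png",np.hstack([cv2.resize(im[120:300,110:260],(400,480)),cv2.resize(s[230:400,170:340],(400,480))[:, :]]))
for c in("top","side"): print([(round(d["confidence"],2),np.round(d["position"])) for d in finder.spot_in(c,"nut1")])
E
```

```text
[521.4 491.2 234.6] [ 0.2 -0.6 -1.7] 0.7451354059097773 39.04928795993328
top [(-130, 28.4, 8), (-100, 89.8, 58), (-90, 43.4, 138), (-80, 100.4, 106), (-70, 179.8, 175), (-60, 193.5, 204), (-50, 211.5, 203), (-40, 233.4, 146), (-30, 249.8, 143), (-20, 267.3, 166), (-10, 281.6, 166), (0, 280.3, 47), (10, 277.1, 22)]
[(0.6, array([527., 324.,  22.])), (0.57, array([533., 354.,  24.])), (0.47, array([501., 312.,  26.])), (0.37, array([493., 333.,  29.]))]
[(0.74, array([495., 340.,  20.])), (0.51, array([514., 324.,  23.]))]
```

View pics/s5.png

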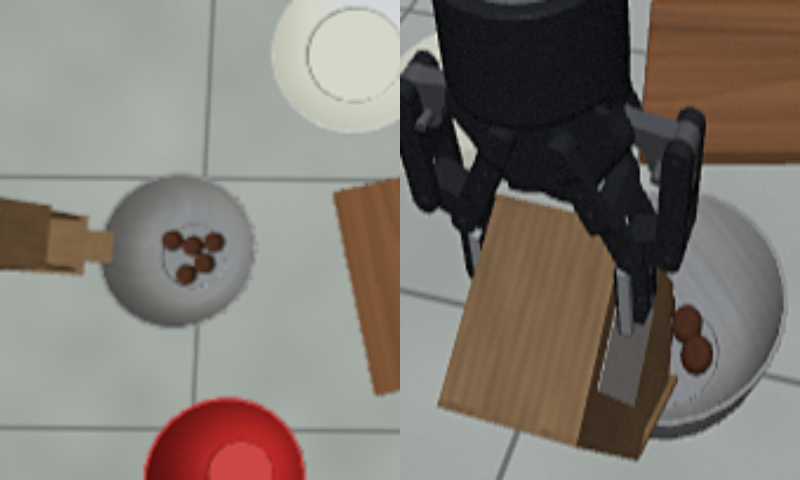

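The picture shows all five nuts in the steel bowl around (195,255) in the left half. The carton hangs tilted about 60°, with its tab at the rim (100,245). Next I'll lift it clear and measure its exact hang, so I can level it on a fixed edge.

Emit:
arm_command(
  commands=[
    [[0,0,-20],0],
    [[0,0,-40],0],
    [[0,0,-40],0],
    [[0,0,-20],0],
    [[0,0,0],0],
    [[0,0,0],0],
  ],
)

```text
time: 20.3
position: [521.2, 491.1, 354.2]
tcp_rot: [-180.0, 0.0, 88.3]
ft_force: [-0.4, 0.4, -2.4]
gripper_width: 0.745
grip_force: 39.5
```

```bash
cat >> h.py <<'E'
def prof(cam="top",w=14,axis_yaw=88.1):
    P,im,s=cloud(cam); p=s["position"]; a=np.radians(axis_yaw)
    d=P-p; l=d[...,0]*np.cos(a)+d[...,1]*np.sin(a); t=d[...,0]*np.sin(a)-d[...,1]*np.cos(a)
    m=(abs(t)<w)&(abs(l)<220)&(P[...,2]>28)&(d[...,2]<80)
    q=np.stack([l[m],d[...,2][m]],1); q=q[np.argsort(q[:,0])]
    print(cam,np.round(p,1),s["gripper_width"],s["grip_force"])
    for b in range(-200,60,6):
        k=q[(q[:,0]>=b)&(q[:,0]<b+6)]
        if len(k)>1: print((round(k[:,0].mean()),[round(float(x)) for x in np.percentile(k[:,1],[10,50,90])],len(k)),end=" ")
    print()
    return q
E
python3 - <<'E'
from h import *
prof("top",12); prof("side",30)
P,im,s=cloud("top"); rect(P,[560,-440,100],[760,-395,135],"rackrail"); rect(P,[380,-440,100],[460,-395,135],"rail2")
for x0 in range(600,740,15):
    m=(abs(P[...,0]-x0)<8)&(P[...,1]<-400)&(P[...,1]>-600)
    q=P[m]; print(x0,[(y,round(float(np.max(q[abs(q[:,1]-y)<8][:,2],initial=-1)))) for y in range(-410,-570,-20)])
E
```

```text
top [521.2 491.1 354.2] 0.7449879255946924 39.54298021271825
(-183, [-324, -324, -324], 2) (-179, [-326, -324, -323], 5) (-173, [-325, -324, -323], 3) (-167, [-325, -325, -323], 3) (-161, [-326, -324, -323], 5) (-156, [-326, -325, -324], 2) (-99, [-145, -142, -140], 14) (-95, [-325, -142, -139], 30) (-89, [-324, -140, -135], 54) (-83, [-316, -303, -131], 59) (-77, [-301, -134, -129], 58) (-71, [-131, -57, -48], 79) (-65, [-125, -45, -38], 85) (-59, [-124, -36, -28], 80) (-53, [-119, -27, -19], 82) (-47, [-117, -16, -9], 83) (-41, [-112, -4, 2], 70) (-35, [2, 7, 13], 61) (-29, [12, 16, 22], 65) (-23, [21, 26, 30], 59) (-17, [31, 36, 41], 67) (-11, [40, 46, 78], 87) (-6, [47, 49, 51], 26) (1, [45, 46, 48], 18) (7, [42, 43, 44], 15) (13, [36, 38, 40], 18) (17, [35, 36, 37], 2) 
side [520.8 490.7 352.7] 0.7463963385058073 39.533352479338646
(-184, [-325, -324, -324], 5) (-179, [-325, -324, -322], 13) (-174, [-325, -324, -324], 8) (-169, [-324, -324, -323], 5) (-161, [-325, -324, -323], 6) (-155, [-325, -324, -323], 20) (-150, [-324, -324, -323], 7) (-136, [-325, -324, -324], 8) (-132, [-
[... 1405 characters left out ...]
30, 119), (-450, 6), (-470, 11), (-490, 11), (-510, 10), (-530, 12), (-550, 8)]
660 [(-410, 123), (-430, 30), (-450, 6), (-470, 10), (-490, 11), (-510, 10), (-530, 11), (-550, 11)]
675 [(-410, 122), (-430, 116), (-450, 10), (-470, 10), (-490, 9), (-510, 10), (-530, 10), (-550, 12)]
690 [(-410, 121), (-430, 119), (-450, 9), (-470, 10), (-490, 13), (-510, 10), (-530, 12), (-550, 10)]
705 [(-410, 124), (-430, 11), (-450, 8), (-470, 10), (-490, 10), (-510, 9), (-530, 12), (-550, 11)]
720 [(-410, 124), (-430, 124), (-450, 116), (-470, 123), (-490, 126), (-510, 114), (-530, 10), (-550, 10)]
735 [(-410, 122), (-430, 124), (-450, 126), (-470, 125), (-490, 126), (-510, 124), (-530, 125), (-550, 127)]
```

The fit gives a carton tilt of about 59°, with the spout still about 59° out. The hinge corner is 102 mm below the TCP. The rack's front rail (z≈121, y≈-418) is free of plates for x 612–715 and is fixed, so I'll level the carton's underside on it.

Emit:
arm_command(
  commands=[
    [[-15,2,0],0],
    [[-30,5,0],0],
    [[-45,9,0],0],
    [[-45,9,0],0],
    [[-45,9,0],0],
    [[-45,9,0],0],
    [[-45,9,0],0],
    [[-45,9,0],0],
    [[-45,9,0],0],
    [[-45,9,0],0],
  ],
)

```text
time: 21.45
position: [587.2, 81.2, 353.8]
tcp_rot: [-179.9, 0.0, 88.3]
ft_force: [0.2, 0.5, -1.7]
gripper_width: 0.747
grip_force: 39.4
```

Emit:
arm_command(
  commands=[
    [[-45,9,0],0],
    [[-45,9,0],0],
    [[-45,9,0],0],
    [[-45,9,0],0],
    [[-45,9,0],0],
    [[-45,9,0],0],
    [[-45,9,0],0],
    [[-45,9,0],0],
    [[-45,9,0],0],
    [[-45,6,0],0],
  ],
)

```text
time: 22.45
position: [660.5, -370.7, 353.3]
tcp_rot: [-179.9, -0.0, 88.3]
ft_force: [0.6, 0.3, -1.6]
gripper_width: 0.742
grip_force: 39.4
```

Emit:
arm_command(
  commands=[
    [[-25,4,0],0],
    [[-15,2,0],0],
    [[0,0,0],0],
    [[0,0,0],0],
  ],
)

```text
time: 22.85
position: [666.0, -407.6, 354.1]
tcp_rot: [-179.9, -0.1, 88.3]
ft_force: [0.3, -1.0, -2.5]
gripper_width: 0.742
grip_force: 39.4
```

```bash
python3 - <<'E'
from h import *
prof("top",12)
P,im,s=cloud("top"); 
m=(P[...,0]>615)&(P[...,0]<715)&(P[...,1]<-405)&(P[...,1]>-445)&(P[...,2]>112)&(P[...,2]<130); q=P[m]; print(len(q),np.percentile(q[:,1],[5,50,95]),np.median(q[:,2]))
E
```

```text
top [ 666.  -407.6  354.1] 0.741746479168173 39.35236422345042
(33, [26, 26, 27], 3) (37, [23, 24, 26], 15) (43, [18, 21, 24], 29) (49, [15, 17, 20], 33) (55, [11, 13, 16], 38) 
7 [-416.99149776 -416.22993269 -415.11443233] 119.63935711691192
```

Emit:
arm_command(
  commands=[
    [[-12,0,0],0],
    [[0,0,40],0],
    [[0,0,40],0],
    [[0,0,35],0],
    [[0,0,15],0],
    [[0,0,0],0],
  ],
)

```text
time: 23.55
position: [664.5, -418.9, 220.7]
tcp_rot: [-179.7, -0.2, 88.3]
ft_force: [-0.1, -0.1, -2.5]
gripper_width: 0.743
grip_force: 39.3
```

```bash
python3 - <<'E'
from h import *
P,im,s=cloud("side"); print(s["position"],s["ft_force"]); cv2.imwrite("pics/s6.png",cv2.resize(im[60:220,220:400],None,fx=3.5,fy=3.5))
E
```

```text
[ 664.52566596 -418.91469785  220.69584921] [-0.12609948 -0.09935219 -2.51034228]
```

View pics/s6.png

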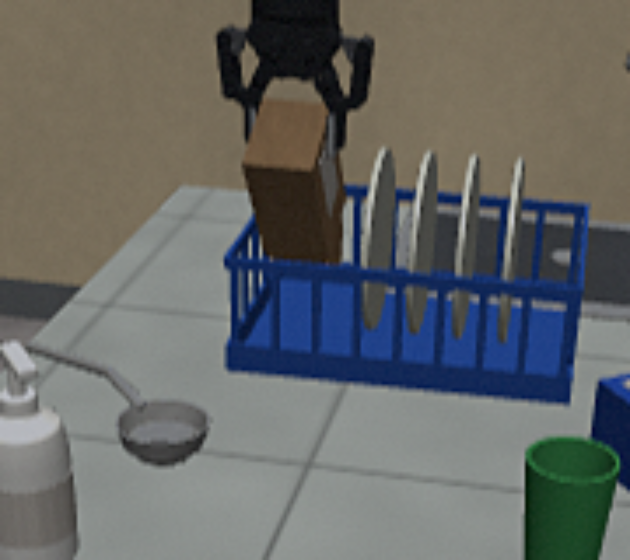

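The picture shows the tilted carton at (300,180), its lower edge just above the rack's front rail (300,265), and the plates to its right clear. I'll lower it gently and watch the force.

Emit:
arm_command(
  commands=[
    [[0,0,3],0],
    [[0,0,3],0],
    [[0,0,3],0],
    [[0,0,0],0],
  ],
  gripper=63.8,
)

```text
time: 24.0
position: [666.1, -420.5, 215.9]
tcp_rot: [180.0, 0.0, 88.3]
ft_force: [1.0, 1.2, -2.4]
gripper_width: 0.748
grip_force: 16.3
```

Emit:
arm_command(
  commands=[
    [[0,0,2],0],
    [[0,0,2],0],
    [[0,0,0],0],
  ],
)

```text
time: 24.3
position: [666.1, -420.7, 211.4]
tcp_rot: [180.0, 0.0, 88.3]
ft_force: [-0.0, -0.6, -1.2]
gripper_width: 0.747
grip_force: 16.4
```

Emit:
arm_command(
  commands=[
    [[0,0,2],0],
    [[3,0,2],0],
    [[5,0,1],0],
    [[5,0,1],0],
    [[5,0,1],0],
    [[0,0,0],0],
  ],
)

```text
time: 24.9
position: [667.1, -401.3, 205.0]
tcp_rot: [180.0, -0.0, 88.3]
ft_force: [0.7, -1.1, 0.7]
gripper_width: 0.746
grip_force: 16.4
```

```bash
python3 - <<'E'
from h import *
q=prof("side",30)
prof("top",12); print(monitor.state()["ft_force"])
E
```

```text
side [ 667.1 -401.3  205. ] 0.746431775910721 16.403897870332003
(-101, [-111, -101, -91], 2) (-96, [-105, -94, -77], 7) (-89, [-108, -105, -86], 3) (-82, [-94, -88, -82], 5) (-77, [-82, -57, -35], 8) (-68, [-100, -96, -92], 2) (-65, [-93, -56, -31], 11) (-52, [-74, -52, -41], 9) (-48, [-63, -20, -10], 9) (-36, [-64, -47, -11], 9) (-27, [-87, -78, -62], 4) (-22, [-136, -85, -28], 20) (-17, [-166, -102, -82], 136) (-12, [-169, -103, -72], 116) (-5, [-72, -68, 50], 32) (1, [-64, -30, 51], 59) (7, [-56, 44, 69], 82) (13, [-49, 39, 76], 93) (19, [-41, 33, 75], 98) (25, [-36, 25, 32], 68) (31, [-29, 19, 25], 75) (37, [-22, 14, 20], 68) (43, [-16, 8, 15], 70) (49, [-10, 4, 9], 71) (54, [-4, 0, 5], 51) 
top [ 666.9 -401.6  204.8] 0.7472244745920089 16.389031056314707
(-130, [-125, -120, -119], 9) (-125, [-122, -119, -118], 14) (-119, [-120, -118, -115], 14) (-116, [-115, -115, -114], 3) (-83, [-38, -36, -32], 14) (-77, [-30, -28, -24], 10) (-71, [-25, -23, -21], 8) (-65, [-18, -15, -14], 10) (-57, [-8, -6, -3], 4) (-54, [-3, -3, -3], 3) (38, [12, 17, 19], 10) (43, [7, 10, 14], 19) (49, [2, 6, 9], 26) (53, [0, 2, 3], 9) 
[-0.10802531 -1.38891808  1.67275405]
```

Emit:
arm_command(
  commands=[
    [[5,0,2],0],
    [[5,0,2],0],
    [[5,0,2],0],
    [[5,0,2],0],
    [[5,0,3],0],
    [[4,0,3],0],
    [[4,0,3],0],
    [[4,0,3],0],
    [[0,0,0],0],
  ],
)

```text
time: 25.9
position: [667.7, -364.3, 183.8]
tcp_rot: [-180.0, -0.1, 88.3]
ft_force: [0.6, -0.5, 0.7]
gripper_width: 0.747
grip_force: 16.4
```

```bash
python3 - <<'E'
from h import *
prof("top",12); print(monitor.state()["ft_force"])
E
```

```text
top [ 667.7 -364.3  183.8] 0.747044150248349 16.38178452383727
(-137, [-66, -62, -60], 10) (-133, [-64, -63, -59], 5) (-107, [-3, 0, 2], 17) (-101, [2, 3, 5], 16) (-95, [5, 6, 8], 17) (-89, [6, 9, 10], 17) (-83, [11, 12, 15], 12) (-78, [13, 14, 17], 20) (-72, [15, 17, 18], 14) (-66, [19, 20, 22], 12) (-60, [20, 23, 26], 7) (-54, [23, 25, 26], 5) (-48, [27, 27, 29], 3) (9, [41, 47, 49], 8) (12, [34, 42, 45], 9) 
[ 1.04406978  0.3705882  -0.37005403]
```

Emit:
arm_command(
  commands=[
    [[4,0,3],0],
    [[4,0,3],0],
    [[3,0,3],0],
    [[3,0,3],0],
    [[3,0,3],0],
    [[2,0,3],0],
    [[0,0,0],0],
  ],
)

```text
time: 26.65
position: [668.2, -345.5, 166.0]
tcp_rot: [-180.0, -0.1, 88.3]
ft_force: [0.2, 1.0, 0.9]
gripper_width: 0.747
grip_force: 16.3
```

```bash
python3 - <<'E'
from h import *
prof("top",12); print(monitor.state()["ft_force"])
E
```

```text
top [ 668.2 -345.5  166. ] 0.7473231224849465 16.252203498152085
(-191, [-16, -13, -11], 21) (-185, [-18, -15, -13], 18) (-180, [-19, -18, -16], 10) (-112, [25, 26, 28], 4) (-107, [27, 28, 30], 14) (-101, [27, 29, 31], 21) (-95, [28, 30, 32], 18) (-89, [30, 32, 34], 18) (-83, [30, 33, 36], 18) (-77, [31, 34, 36], 18) (-71, [33, 36, 38], 19) (-66, [34, 37, 38], 15) (-60, [37, 39, 41], 11) (-53, [38, 40, 41], 4) (-47, [41, 42, 44], 3) (9, [49, 50, 50], 2) (13, [32, 42, 52], 21) (18, [14, 22, 30], 6) 
[0.72072793 0.18591218 1.21360599]
```

Emit:
arm_command(
  commands=[
    [[2,0,3],0],
    [[2,0,3],0],
    [[1,0,3],0],
    [[0,0,3],0],
    [[0,0,0],0],
  ],
)

```text
time: 27.2
position: [668.6, -340.7, 154.2]
tcp_rot: [-180.0, -0.1, 88.3]
ft_force: [0.9, 2.2, 1.0]
gripper_width: 0.746
grip_force: 16.3
```

Emit:
arm_command(
  commands=[
    [[0,0,0],0],
    [[0,0,0],0],
    [[0,0,0],0],
    [[0,0,-20],0],
    [[0,0,-30],0],
    [[0,0,-30],0],
    [[0,0,0],0],
  ],
  gripper=55,
  grip_force=60,
)

```text
time: 27.9
position: [670.3, -343.7, 239.2]
tcp_rot: [179.6, 0.3, 88.2]
ft_force: [0.3, -1.2, -0.5]
gripper_width: 0.742
grip_force: 66.6
```

```bash
python3 - <<'E'
from h import *
prof("top",12); print(monitor.state()["ft_force"])
E
```

```text
top [ 670.3 -343.7  239.2] 0.7415454172660156 66.56780004501343
(-195, [14, 15, 19], 18) (-191, [10, 12, 15], 24) (-185, [7, 10, 13], 30) (-179, [6, 7, 12], 14) (-175, [4, 6, 7], 3) (-112, [39, 41, 43], 3) (-107, [41, 42, 45], 13) (-101, [42, 43, 45], 25) (-95, [41, 44, 45], 20) (-89, [43, 44, 46], 27) (-83, [43, 45, 46], 21) (-77, [-208, 44, 47], 30) (-71, [43, 46, 47], 23) (-65, [43, 46, 47], 19) (-59, [43, 45, 47], 8) (-54, [43, 47, 48], 9) (-48, [46, 46, 47], 2) (9, [49, 50, 51], 4) (14, [40, 49, 50], 25) (17, [-1, 19, 34], 16) 
[-0.27717566  0.36701802 -2.39001767]
```

Emit:
arm_command(
  commands=[
    [[20,-8,0],0],
    [[40,-17,0],0],
    [[45,-19,0],0],
    [[45,-19,0],0],
    [[45,-19,0],0],
    [[45,-19,0],0],
    [[45,-19,0],0],
    [[45,-19,0],0],
    [[45,-19,0],0],
    [[40,-18,0],0],
  ],
)

```text
time: 28.95
position: [502.3, 79.9, 232.3]
tcp_rot: [-179.8, 0.0, 88.3]
ft_force: [0.6, 1.0, -2.5]
gripper_width: 0.742
grip_force: 66.5
```

Emit:
arm_command(
  commands=[
    [[14,-7,0],0],
    [[0,0,40],0],
    [[0,0,40],0],
    [[0,0,40],0],
    [[0,0,30],0],
    [[0,0,15],0],
    [[0,0,7],0],
    [[0,0,0],0],
    [[0,0,0],0],
  ],
)

```text
time: 29.85
position: [498.8, 92.5, 62.8]
tcp_rot: [180.0, 0.0, 88.3]
ft_force: [0.1, -0.1, -1.2]
gripper_width: 0.741
grip_force: 66.6
```

```bash
python3 - <<'E'
from h import *
prof("top",12); print(monitor.state()["ft_force"])
E
```

```text
top [498.8  92.5  62.8] 0.7412387003506379 66.5941321849823
(-198, [11, 13, 16], 17) (-191, [8, 13, 16], 18) (-185, [5, 8, 11], 17) (-179, [3, 6, 9], 17) (-172, [-1, 2, 5], 17) (-166, [-2, -1, 1], 16) (-160, [-7, -4, -2], 17) (-154, [-11, -7, -4], 15) (-148, [-13, -10, -8], 16) (-142, [-15, -13, -11], 16) (-136, [-20, -17, -16], 14) (-131, [-22, -20, -17], 16) (-125, [-24, -22, -19], 13) (-120, [-27, -25, -24], 16) (-113, [-30, -25, 43], 23) (-108, [-32, 42, 44], 26) (-102, [41, 43, 46], 18) (-95, [41, 43, 45], 20) (-89, [40, 43, 45], 19) (-83, [42, 44, 47], 18) (-76, [42, 44, 47], 17) (-70, [43, 44, 47], 16) (-65, [42, 45, 47], 17) (-59, [44, 46, 49], 18) (-53, [45, 47, 49], 20) (-47, [45, 46, 50], 20) (-41, [45, 47, 50], 20) (-34, [45, 47, 49], 17) (-29, [46, 48, 50], 17) (-25, [49, 49, 50], 2) 
[ 0.38971694  0.26674496 -2.06692194]
```

Emit:
arm_command(
  commands=[
    [[0,0,3],0],
    [[0,0,3],0],
    [[0,0,2],0],
    [[0,0,2],0],
    [[0,0,2],0],
    [[0,0,2],0],
    [[0,0,1],0],
    [[0,0,0],0],
  ],
  gripper=63.8,
)

```text
time: 30.7
position: [498.9, 92.9, 47.7]
tcp_rot: [179.9, -0.0, 88.3]
ft_force: [0.6, 2.3, 2.6]
gripper_width: 0.745
grip_force: 16.5
```

```bash
python3 - <<'E'
from h import *
prof("top",12); print(monitor.state()["ft_force"])
E
```

```text
top [498.9  92.9  47.7] 0.7454279950651219 16.454139053821564
(-197, [21, 24, 27], 18) (-190, [19, 22, 25], 17) (-184, [15, 17, 21], 17) (-178, [12, 14, 17], 16) (-172, [9, 11, 14], 16) (-166, [3, 8, 10], 16) (-160, [3, 5, 8], 15) (-154, [-2, 0, 3], 16) (-148, [-5, -4, -2], 14) (-142, [-8, -6, -4], 15) (-136, [-14, -10, -8], 16) (-131, [-18, -13, -11], 13) (-125, [-19, -16, -13], 15) (-120, [-19, -18, -18], 8) (-111, [8, 49, 52], 5) (-107, [45, 48, 52], 17) (-101, [45, 48, 51], 18) (-95, [46, 48, 52], 19) (-89, [48, 49, 52], 20) (-83, [46, 49, 51], 17) (-77, [46, 48, 50], 18) (-71, [46, 49, 52], 18) (-65, [47, 49, 51], 19) (-58, [44, 49, 52], 16) (-53, [47, 49, 51], 16) (-47, [46, 49, 51], 16) (-41, [48, 50, 52], 17) (-36, [49, 51, 53], 18) (-29, [48, 50, 53], 19) (-24, [48, 48, 48], 2) 
[0.50052048 2.54171769 1.25131717]
```

Flat to within a degree, so I'll release it and withdraw.

Emit:
arm_command(
  commands=[
    [[0,0,1],0],
    [[0,0,0],0],
    [[0,0,0],0],
    [[0,0,0],0],
    [[0,0,0],0],
    [[0,0,0],0],
  ],
  gripper=85,
)

```text
time: 31.35
position: [498.4, 92.7, 46.6]
tcp_rot: [-180.0, 0.0, 88.3]
ft_force: [-0.1, 0.2, -0.2]
gripper_width: 0.997
grip_force: 0.0
```

Emit:
arm_command(
  commands=[
    [[0,0,-15],0],
    [[0,0,-30],0],
    [[0,0,-40],0],
    [[0,0,-40],0],
    [[0,0,-40],0],
    [[-40,0,-40],0],
    [[-40,0,0],0],
    [[0,0,0],0],
    [[0,0,0],0],
  ],
)

```text
time: 32.25
position: [495.7, 16.9, 247.0]
tcp_rot: [-180.0, -0.0, 88.1]
ft_force: [0.3, 0.5, 0.2]
gripper_width: 0.993
grip_force: 0.0
```

```bash
python3 - <<'E'
from h import *
P,im,s=cloud("wrist"); print(s["position"],s["ft_force"],s["grip_force"])
rect(P,[420,-25,90],[580,150,103],"top"); q=rect(P,[478,-140,24],[516,-30,88],"flap")
for y0 in range(-120,-10,15):
    k=q[abs(q[:,1]-y0)<3]
    if len(k): print(y0,np.median(k[:,2]))
P,im2,s=cloud("top"); rect(P,[420,240,50],[620,430,70],"bowl")
print([(round(d["confidence"],2),np.round(d["position"])) for d in finder.spot_in("top","nut1")])
for t in("cup","soap","plate_top","ladle"): print(t,np.round(finder.spot_point("top",t)[0]["position"]))
cv2.imwrite("pics/end.png",im2[60:360,100:540])
E
```

```text
[495.74219985  16.92577766 246.96218571] [0.28021949 0.48904028 0.24988899] 0.0
top 12296 [497.8  54.1  96.1] [464.1 -16.3  93.2] [531.6 112.5  99.1] ((497.6678771972656, 48.096736907958984), (127.44786834716797, 64.25927734375), 88.29763793945312)
flap 2677 [496.  -69.6  54.2] [ 478.  -103.7   33.6] [516.  -36.7  75.2] ((497.1480712890625, -70.25076293945312), (66.5906982421875, 37.7567138671875), 88.80841827392578)
-105 73.44981829920158
-90 66.23968758803647
-75 57.416945413073904
-60 48.40842159067961
-45 39.3236311990581
bowl 481 [533.4 374.9  58.6] [430.7 263.1  50. ] [603.9 418.9  69. ] ((517.68603515625, 343.826904296875), (151.95120239257812, 173.54025268554688), 84.58202362060547)
[(0.49, array([533., 353.,  23.])), (0.48, array([529., 325.,  25.])), (0.46, array([495., 333.,  28.])), (0.38, array([506., 314.,  25.]))]
cup [ 381. -151.    2.]
soap [787. -64.  -3.]Traceback (most recent call last):
  File "<stdin>", line 9, in <module>
IndexError: list index out of range
```

The carton top is level at 96 mm and centred on the board, and the flap slope of 31° puts the spout at about 1.03 rad. The nuts are in the bowl, so I'm handing in.

```bash
python3 -c "
from h import *
print(hand_in())"
```

```text
the job is handed in; nothing more can be done
None
```

The job is handed in at about 32 s; no verdict came back. By my last measurements, all five nuts lie in the steel bowl and the carton stands released and flat on the cutting board with its spout about 59° out. The cup and soap bottle have not moved; I did not re-measure the ladle and plates at the end.

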